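Stack the tins in running bond on the plank

ROBOT

A 6-joint arm with a two-finger parallel gripper is mounted at the origin on a cart in front of the work surface, level with it; the furniture and walls round the work are solid. World frame = base frame: x ahead of the robot, y to its left, z up, the work surface at z = 0. Lengths are in mm, angles in rad, forces in N, time in s.
With the tool pointing down it reaches from about 325 to 775 mm from the base axis. Payload 9.3 kg.
Tool frame: the origin (TCP) lies on the centre line of the jaws, within the pads' length; the fingertips stand 17 mm ahead of it and the grasp point (between the pads) lies 2 mm behind it; z points along the fingers, y is the direction in which the jaws open and shut (so a half turn about z gives the same grasp; the last joint's range is limited). The gripper opens to 85 mm and grips with 20 to 120 N. Pads are 22 mm wide; open, the fingers measure 114 mm over their backs; the gripper's body (76 mm by 85 mm) begins 54 mm behind the grasp point. The pads swing forward as they close: fully open they stand 13 mm farther back than shut.
Start: joints at [1.004, 0.259, 0.021, 1.334, 0, 1.418], TCP at [221.151, 503.576, 248.279] pointing down, gripper open.
Joint ranges: [-3.04, 3.04], [-0.91, 1.82], [-1.04, 1.36], [-1.92, 1.95], [-1.52, 1.45], [-3.14, 3.14]. Speed limits (rad/s): [2.22, 2.22, 2.79, 3.14, 3.14, 3.14].

INTERFACE

Orientations are given as a 3x3 rotation matrix whose columns are the frame's x, y, z axes.
In Python, from cell import env gives the robot as it stands.
- The arm moves only by the tool move_arm, never from a script. Its argument "increments" is a list of rows, each a list of 5 numbers: the shift along the tool's x, y, z in mm, then the turn about the tool's z in rad, then the closure, from 0 (fully open) to 1 (shut). In form: [[x, y, z, yaw, claw], ...]. A call has 1 to 10 rows; each row is the pose to reach, as a shift and turn from the pose commanded when the call began, along the tool's axes at that moment; what a row does not reach only later rows make up. A row lasts 1/12 s, in which the tool goes at most 41.7 mm and 7.16 degrees, less where a joint would pass 70% of its speed; a pose out of reach is approached as far as the arm can. A call with a gripper value outside its range is refused whole. The fingers move at their own pace and stop on an object; "newtons" is the grip in N (left out, the last holds). Time passes only in rows, so rows that repeat a pose let the fingers close. It gives the time, the measured TCP pose, the force and the opening at its end, in the units of the state.
- env.get_state(): the state, without advancing time (a new reading comes with each control period).
- env.snapshot(name): name is "scene" or "side" or "wrist"; returns a dict with "color" (384x512x3 uint8, red, green, blue), "mtx" (3x3 intrinsics, pixels), "xyz" and "rotation" of the camera in the world. Camera axes: x right, y down, z forward; pixel columns grow to the right and rows downward; lengths in mm; the calibration is good to about 2 mm. A picture is of the moment at which its call begins. There is no depth.
- env.finish_job(): hands the job in, once; it reports no verdict.
The state is a dict: "clock": time; "joint_positions": joint angles; "joint_vel": joint speeds; "joint_torque": joint torques, N m; "eef_pos": TCP position; "eef_rot": TCP orientation; "contact_force": force on the tool from outside, world axes, zero at the start; "moment": the same for the moment, N m; "width": finger opening in mm.
Only numpy, scipy, OpenCV 4.12 (cv2) and the standard library are available. Lean on these libraries where they do the work, as an engineer would, in place of code of your own. Each camera call takes 0.05 s, during which the arm holds its last target. There are 200 camera calls.

TASK

Stack the tins on the wooden plank the way bricks are laid. First lay the blue and the yellow tin flat along the plank's middle line, end to end with only a small gap or none, the joint at the middle of the plank and the blue tin at the end with the dark steel band; then lay the red tin flat on top, lengthwise and centred over the joint so that it rests half on each, and last stand the tomato tin upright in the middle of the red one. Leave the garlic, mushroom, tea light, cup and lemon where they are.

Things in the scene. Friction and masses are not known exactly. Their poses are not given: they have to be found in the camera images.
- blue_tin: flat fish tin with a plain blue card on its lid (the three differ only in colour). 63 mm wide (its x), 105 mm long (its y) at the rim, sides leaning slightly in to the foot; flat top 27.5 mm above the foot; 0.15 kg. Origin: centre of the underside, z up. Grasp across the width at mid-length. Starts flat on the worktop, its length within 15 degrees of left-right
- yellow_tin: flat fish tin with a plain yellow card on its lid (the three differ only in colour). 63 mm wide (its x), 105 mm long (its y) at the rim, sides leaning slightly in to the foot; flat top 27.5 mm above the foot; 0.15 kg. Origin: centre of the underside, z up. Grasp across the width at mid-length. Starts flat on the worktop, its length within 15 degrees of left-right
- red_tin: flat fish tin with a plain red card on its lid (the three differ only in colour). 63 mm wide (its x), 105 mm long (its y) at the rim, sides leaning slightly in to the foot; flat top 27.5 mm above the foot; 0.15 kg. Origin: centre of the underside, z up. Grasp across the width at mid-length. Starts flat on the worktop, its length within 15 degrees of left-right
- tomato_tin: upright round food tin with a red and cream printed wrapper and a gold-coloured lid, 57 mm diameter, 72 mm high, 0.18 kg. Origin: centre of the underside, z up
- plank: narrow pale wooden serving plank, fixed to the worktop, 236 mm long (its x), 84 mm wide (its y), 14 mm thick, flat on top. Origin: centre of the underside, z up. Its +x end is the one with a 20 mm wide dark grey steel band across the top; it may point any way. Overhead, a wall cupboard (from z about 0.45, beyond x about 0.6) and a hood at the back left
- garlic: bystander: pinkish garlic bulb, 53 mm across and high; leave it. Origin: centre of the underside
- mushroom: bystander: pale mushroom, 50 mm across, 45 mm high; leave it. Origin: centre of the underside
- tea_light: bystander: small tea light in a metal cup, 38 mm across, 15 mm high; leave it. Origin: centre of the underside
- espresso_cup: bystander: small white cup with a handle, 62 x 88 mm, 50 mm high; leave it. Origin: under the middle of its extents
- lemon: bystander: yellow lemon lying down, 71 x 53 mm, 51 mm high; leave it. Origin: underside of the lemon as it lies at the start

How it is judged (in metres and radians):
On the way, in this order (a step that is already met when the one before it is completed fails the run):
1. the blue and yellow tins lie end to end on the plank, blue at the banded end, both released (x of blue_tin in the frame of plank between 0.0425 and 0.0665 m and y of blue_tin in the frame of plank between -0.012 and 0.012 m and z of blue_tin in the frame of plank between 0.008 and 0.02 m and angle between the y axis of each of blue_tin, yellow_tin and the x axis of plank, either way round below 0.15 rad and angle between each of blue_tin, yellow_tin's own z axis and vertical below 0.1 rad and x of yellow_tin in the frame of plank between -0.0665 and -0.0425 m and y of yellow_tin in the frame of plank between -0.012 and 0.012 m and z of yellow_tin in the frame of plank between 0.008 and 0.02 m and horizontal distance between blue_tin and yellow_tin below 0.122 m and contact force between the fingers and blue_tin below 0.05 N and contact force between the fingers and yellow_tin below 0.05 N), for 0.2 s.
2. the red tin bridges their joint, released (x of blue_tin in the frame of plank between 0.0425 and 0.0665 m and y of blue_tin in the frame of plank between -0.012 and 0.012 m and z of blue_tin in the frame of plank between 0.008 and 0.02 m and angle between the y axis of each of blue_tin, yellow_tin, red_tin and the x axis of plank, either way round below 0.15 rad and angle between each of blue_tin, yellow_tin, red_tin's own z axis and vertical below 0.1 rad and x of yellow_tin in the frame of plank between -0.0665 and -0.0425 m and y of yellow_tin in the frame of plank between -0.012 and 0.012 m and z of yellow_tin in the frame of plank between 0.008 and 0.02 m and horizontal distance between blue_tin and yellow_tin below 0.122 m and x of red_tin in the frame of plank between -0.015 and 0.015 m and y of red_tin in the frame of plank between -0.015 and 0.015 m and z of red_tin in the frame of plank between 0.0355 and 0.0475 m and contact force between the fingers and red_tin below 0.05 N), for 0.2 s.
3. the tomato tin stands on the red tin (x of blue_tin in the frame of plank between 0.0425 and 0.0665 m and y of blue_tin in the frame of plank between -0.012 and 0.012 m and z of blue_tin in the frame of plank between 0.008 and 0.02 m and angle between the y axis of each of blue_tin, yellow_tin, red_tin and the x axis of plank, either way round below 0.15 rad and angle between each of blue_tin, yellow_tin, red_tin, tomato_tin's own z axis and vertical below 0.1 rad and x of yellow_tin in the frame of plank between -0.0665 and -0.0425 m and y of yellow_tin in the frame of plank between -0.012 and 0.012 m and z of yellow_tin in the frame of plank between 0.008 and 0.02 m and horizontal distance between blue_tin and yellow_tin below 0.122 m and x of red_tin in the frame of plank between -0.015 and 0.015 m and y of red_tin in the frame of plank between -0.015 and 0.015 m and z of red_tin in the frame of plank between 0.0355 and 0.0475 m and horizontal distance between tomato_tin and red_tin below 0.012 m and z of tomato_tin in the frame of plank between 0.061 and 0.077 m), for 0.2 s.
At the end, for the whole second after the job is handed in: Blue and yellow lie flat, 54.5 mm either side of the plank's middle (blue at the band), within 12 mm, centres under 122 mm apart; red flat on both, within 15 mm of the middle; all lengthwise within 0.15 rad; tomato tin upright within 12 mm of red's centre; at rest (all of step 3 and linear speed of each of blue_tin, yellow_tin, red_tin, tomato_tin below 0.02 m/s); the robot touches nothing.
It fails at once if the garlic is moved by more than 3 cm (distance of garlic from where it was at the start of the episode above 0.03 m).
It fails at once if the mushroom is moved by more than 3 cm (distance of mushroom from where it was at the start of the episode above 0.03 m).
It fails at once if the tea light is moved by more than 3 cm (distance of tea_light from where it was at the start of the episode above 0.03 m).
It fails at once if the espresso cup is moved by more than 3 cm (distance of espresso_cup from where it was at the start of the episode above 0.03 m).
It fails at once if the lemon is moved by more than 3 cm (distance of lemon from where it was at the start of the episode above 0.03 m).
It also fails if it takes over 109 s, if anything falls off the work surface, if the arm or the gripper's body presses on something with over 40 N, if the wrist force passes 120 N, or if a joint passes its speed limit or range.

## Working session

There is one attempt and no reset: what is moved stays moved. The work goes in short steps, Python scripts to look and compute and a tool call to move; the robot and the scene stay as the last step left them, time stands still between calls to the robot, and variables do not carry over. Pictures are saved under pics/ and viewed, about 12 in all and at most 16, crops included, and the job is handed in when it is done.

Besides the shell and the picture viewer there is one more tool, called after "Call:" as a command line: name --pt "numbers of a row" for each row, then --argument value for the rest. move_arm: Moves the arm, as the interface text tells. Its arguments: {"type":"object","properties":{"increments":{"type":"array"},"newtons":{"type":"number"}},"required":["increments"]}

```bash
ls; mkdir -p pics; python3 - <<'E'
from cell import env
import cv2,numpy as np
for n in ["scene","side","wrist"]:
    s=env.snapshot(n); cv2.imwrite(f"pics/a_{n}.png",s["color"][:,:,::-1]); np.savez(f"pics/a_{n}.npz",**{k:s[k] for k in("color","mtx","xyz","rotation")})
    print(n,np.round(s["mtx"],1).tolist(),np.round(s["xyz"],1),np.round(s["rotation"],3).tolist())
a=cv2.imread("pics/a_scene.png");cv2.imwrite("pics/a_scene8.png",cv2.resize(a,(800,600)))
a=cv2.imread("pics/a_side.png");cv2.imwrite("pics/a_side8.png",cv2.resize(a,(800,600)))
print(env.get_state())
E
```

```text
pics
scene [[431.3, 0.0, 263.6], [0.0, 431.3, 186.4], [0.0, 0.0, 1.0]] [ -53.7 -633.2  868.5] [[0.76, -0.446, 0.473], [-0.65, -0.523, 0.552], [0.001, -0.727, -0.687]]
side [[389.5, 0.0, 248.0], [0.0, 389.5, 191.0], [0.0, 0.0, 1.0]] [-145.5  369.3  573.9] [[-0.489, -0.499, 0.715], [-0.872, 0.291, -0.393], [-0.012, -0.816, -0.578]]
wrist [[303.2, 0.0, 253.4], [0.0, 303.2, 191.1], [0.0, 0.0, 1.0]] [159.2 531.3 373.5] [[0.402, 0.881, 0.25], [0.916, -0.386, -0.11], [-0.001, 0.273, -0.962]]
{'clock': 0.15, 'joint_positions': array([1.00443758e+00, 2.59080814e-01, 2.09206196e-02, 1.33368909e+00,
       1.01585871e-05, 1.41818434e+00]), 'joint_vel': array([-3.76934113e-04, -1.81148566e-03,  3.52925668e-03,  1.67916038e-04,
       -5.90257021e-04,  1.96919766e-05]), 'joint_torque': array([ 2.73079437e-03, -5.55969930e+01,  3.44663393e+01,  1.13656311e-02,
       -1.47055130e-04, -1.11893573e-05]), 'eef_pos': array([221.02450509, 503.42024792, 247.78919238]), 'eef_rot': array([[-9.15620842e-01,  4.02042467e-01, -5.73547876e-04],
       [ 4.02042840e-01,  9.15620432e-01, -8.83094420e-04],
       [ 1.70110694e-04, -1.03917047e-03, -9.99999446e-01]]), 'contact_force': array([ 0.09490656, -0.74879573, -1.08523511]), 'moment': array([ 0.03721807, -0.00161268, -0.02978495]), 'width': 85.72308142428983}
```

View pics/a_scene8.png

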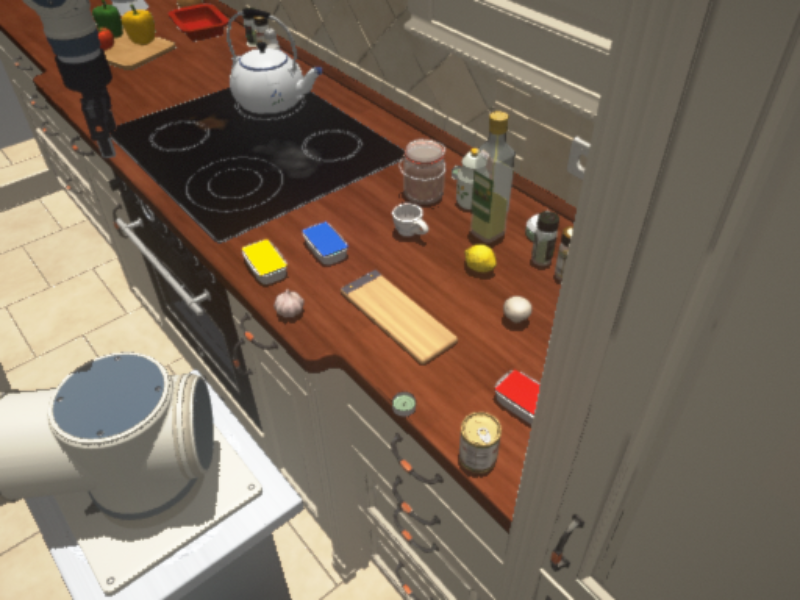

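View pics/a_side8.png

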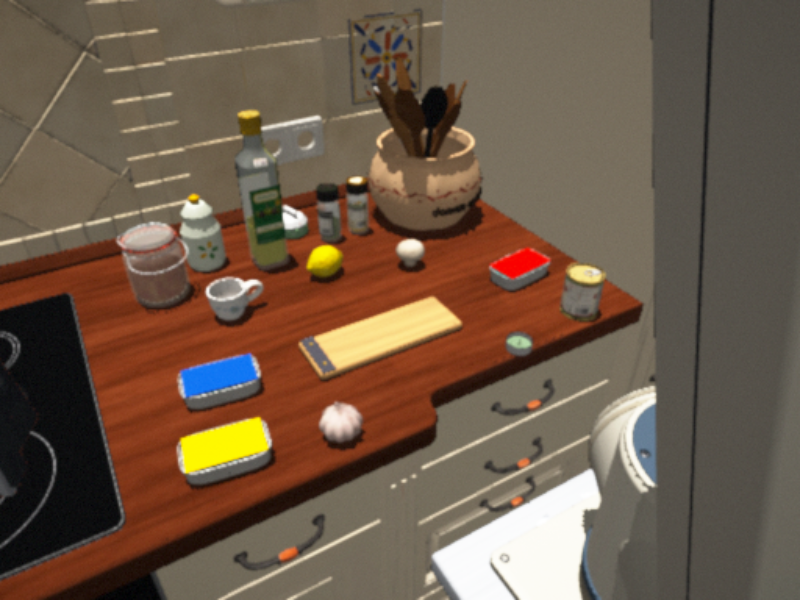

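The views show blue (scene 325,243), yellow (265,261), red (520,393, clipped in the scene view), the tomato tin (480,440), and the plank with its dark band at the end nearer blue. Next I'll triangulate them.

```bash
cat > h.py <<'E'
import numpy as np,cv2
def ray(s,uv):
    d=np.c_[np.atleast_2d(uv),np.ones(len(np.atleast_2d(uv)))]@np.linalg.inv(s["mtx"]).T@s["rotation"].T
    return d
def plane(s,uv,z):
    d=ray(s,uv); return s["xyz"]+d*((z-s["xyz"][2])/d[:,2])[:,None]
def tri(s1,u1,s2,u2):
    A=[];b=[]
    for s,u in((s1,u1),(s2,u2)):
        d=ray(s,u)[0];d/=np.linalg.norm(d);P=np.eye(3)-np.outer(d,d);A.append(P);b.append(P@s["xyz"])
    x,r,*_=np.linalg.lstsq(np.vstack(A),np.hstack(b),rcond=None); return x,np.sqrt(r)
HSV={"blue":((100,140,60),(125,255,255)),"yellow":((24,170,120),(34,255,255)),"red":((0,235,150),(4,255,255)),"wood":((10,60,120),(24,185,255))}
def mask(s,c,box=None):
    h=cv2.cvtColor(s["color"],cv2.COLOR_RGB2HSV);m=cv2.inRange(h,*HSV[c])
    if c=="red": m|=cv2.inRange(h,(176,235,150),(180,255,255))
    if box: k=np.zeros_like(m);x0,y0,x1,y1=box;k[y0:y1,x0:x1]=1;m=m*k
    m=cv2.morphologyEx(m,cv2.MORPH_OPEN,np.ones((3,3)))
    n,l,st,ce=cv2.connectedComponentsWithStats(m)
    i=1+st[1:,4].argmax(); return (l==i).astype(np.uint8),ce[i],st[i]
def rect(s,c,z,box=None):
    m,ce,st=mask(s,c,box); ys,xs=np.nonzero(m)
    P=plane(s,np.c_[xs,ys],z)[:,:2].astype(np.float32)
    r=cv2.minAreaRect(P); b=cv2.boxPoints(r);e=[b[1]-b[0],b[2]-b[1]];l=max(e,key=np.linalg.norm)
    return np.array(r[0]),sorted(r[1]),np.degrees(np.arctan2(l[1],l[0]))%180,ce,st
E
python3 - <<'E'
from h import *
L=lambda n:dict(np.load(f"pics/a_{n}.npz"))
A,B=L("scene"),L("side")
bx={"blue":(None,None),"yellow":((140,140,190,190),None),"red":((300,220,360,290),(300,150,360,190)),"wood":((210,160,300,240),(185,185,300,245))}
for c,(ba,bb) in bx.items():
    z=14 if c=="wood" else 27.5
    ra,rb=rect(A,c,z,ba),rect(B,c,z,bb)
    for r in(ra,rb): print(c,np.round(r[0],1),np.round(r[1],1),round(r[2],1),np.round(r[3],1),r[4])
    print("  tri",tri(A,ra[3],B,rb[3]))
# plank corners by eye; tomato lid centre
k=.64
pa=np.array([(342,290),(377,272),(456,340),(423,362)])*k; pb=np.array([(299,343),(322,376),(462,325),(432,299)])*k
for i,j in((0,1),(1,0),(2,3),(3,2)): pass
print(np.round(plane(A,pa,14),0)[:,:2].tolist());print(np.round(plane(B,pb,14),0)[:,:2].tolist())
print("tom",tri(A,np.array((481,427))*k,B,np.array((584,274))*k))
for n,a,b in(("garlic",(289,316),(341,440)),("mush",(517,320),(410,266)),("tea",(404,406),(518,347)),("cup",(407,234),(230,318)),("lemon",(481,270),(325,276))):
    print(n,np.round(plane(A,np.array(a)*k,0)[0,:2]),np.round(plane(B,np.array(b)*k,0)[0,:2]))
E
```

```text
blue [492.7 272.2] [52.2 92.3] 82.6 [207.5 152.6] [195 143  26  20 314]
blue [491.3 277. ] [54.8 92.7] 82.4 [139.3 240. ] [116 227  48  27 789]
  tri (array([496.4004528 , 277.18758074,  22.0626195 ]), array([0.67796011]))
yellow [372.5 303. ] [53.3 94.3] 82.2 [168.6 164.2] [157 154  25  22 351]
yellow [371.9 306.3] [55.5 93.3] 81.4 [142.5 284.4] [ 116  268   55   34 1173]
  tri (array([374.63686409, 307.03912569,  22.72924277]), array([0.62808241]))Traceback (most recent call last):
  File "<stdin>", line 7, in <module>
  File "h.py", line 21, in rect
    m,ce,st=mask(s,c,box); ys,xs=np.nonzero(m)
            ~~~~^^^^^^^^^
  File "h.py", line 19, in mask
    i=1+st[1:,4].argmax(); return (l==i).astype(np.uint8),ce[i],st[i]
        ~~~~~~~~~~~~~~~^^
ValueError: attempt to get argmax of an empty sequence
```

```bash
python3 - <<'E'
from h import *
import h
h.HSV["red"]=((0,235,130),(6,255,255))
L=lambda n:dict(np.load(f"pics/a_{n}.npz"))
A,B=L("scene"),L("side")
for s,p in((A,(330,251)),(B,(332,170)),(A,(255,204)),(B,(250,212))): print(cv2.cvtColor(s["color"],cv2.COLOR_RGB2HSV)[p[1],p[0]])
h.HSV["red"]=((0,200,130),(8,255,255))
bx={"red":((300,220,360,290),(300,150,360,190)),"wood":((210,160,300,240),(185,185,300,245))}
for c,(ba,bb) in bx.items():
    z=14 if c=="wood" else 27.5
    for s,b in((A,ba),(B,bb)):
        try:
            r=rect(s,c,z,b); print(c,np.round(r[0],1),np.round(r[1],1),round(r[2],1),np.round(r[3],1),r[4])
        except Exception as e: print(c,e)
k=.64
pa=np.array([(342,290),(377,272),(456,340),(423,362)])*k; pb=np.array([(322,376),(299,343),(432,299),(462,325)])*k
print(np.round(plane(A,pa,14),0)[:,:2].tolist());print(np.round(plane(B,pb,14),0)[:,:2].tolist())
for i in range(4): print(np.round(tri(A,pa[i],B,pb[i])[0]))
print("tom",tri(A,np.array((481,427))*k,B,np.array((584,274))*k))
for n,a,b in(("garlic",(289,316),(341,440)),("mush",(517,320),(410,266)),("tea",(404,406),(518,347)),("cup",(407,234),(230,318)),("lemon",(481,270),(325,276))):
    print(n,np.round(plane(A,np.array(a)*k,0)[0,:2]),np.round(plane(B,np.array(b)*k,0)[0,:2]))
E
```

```text
[  2 215 240]
[  0 255 250]
[ 19 115 241]
[ 22 117 250]
red [ 510.1 -242.5] [51.4 66.4] 98.1 [332.7 249.6] [319 238  26  25 386]
red [ 516.1 -250.9] [ 61.8 101.9] 98.4 [332.6 167.6] [316 157  34  21 380]
wood [489.5  18.8] [110.2 220.2] 90.1 [259. 203.] [ 223  176   73   56 1909]
wood [475.9  34.2] [ 91.2 230.4] 90.0 [246.5 212.6] [ 201  189   95   52 2258]
[[439.0, 140.0], [519.0, 137.0], [513.0, -88.0], [438.0, -89.0]]
[[434.0, 154.0], [514.0, 154.0], [510.0, -72.0], [431.0, -74.0]]
[445. 150.   3.]
[528. 149.   2.]
[522. -80.   3.]
[443. -83.   4.]
tom (array([ 390.36398892, -267.07680368,   65.09900464]), array([0.90122749]))
garlic [333. 159.] [331. 176.]
mush [ 639. -115.] [ 631. -104.]
tea [ 362. -129.] [ 362. -126.]
cup [648. 202.] [643. 219.]
lemon [686.  23.] [677.  39.]
```

Call:
move_arm --pt "-367 -214 -52 1.31 0" --pt "-367 -214 -52 1.31 0" --pt "-367 -214 -52 1.31 0" --pt "-367 -214 -52 1.31 0" --pt "-367 -214 -52 1.31 0" --pt "-367 -214 -52 1.31 0" --pt "-367 -214 -52 1.31 0" --pt "-367 -214 -52 1.31 0" --pt "-367 -214 -52 1.31 0" --pt "-367 -214 -52 1.31 0" --newtons 30

```text
clock: 0.98
eef_pos: [465.2, 167.2, 299.2]
eef_rot: [[0.099, 0.995, 0.0], [0.995, -0.099, 0.0], [0.0, 0.0, -1.0]]
contact_force: [0.4, 0.9, -0.3]
width: 85.3
```

Call:
move_arm --pt "0 0 0 0 0" --pt "0 0 0 0 0" --pt "0 0 0 0 0"

```text
clock: 1.23
eef_pos: [464.3, 169.0, 298.5]
eef_rot: [[0.093, 0.996, -0.001], [0.996, -0.093, 0.0], [-0.0, -0.001, -1.0]]
contact_force: [-0.5, 0.3, -0.0]
width: 85.5
```

```bash
cat > look.py <<'E'
import sys
from cell import env
from h import *
def look(tag,n="wrist",scale=1.5625):
    s=env.snapshot(n); np.savez(f"pics/{tag}.npz",**{k:s[k] for k in("color","mtx","xyz","rotation")})
    cv2.imwrite(f"pics/{tag}.png",cv2.resize(s["color"][:,:,::-1],None,fx=scale,fy=scale)); return s
E
python3 - <<'E'
from look import *
s=look("b")
print(env.get_state()["eef_pos"],s["xyz"],np.round(s["rotation"],3).tolist())
for c in("blue","yellow"):
    r=rect(s,c,27.5); print(c,np.round(r[0],1),np.round(r[1],1),round(r[2],1),r[4])
r=rect(s,"wood",14); print(np.round(r[0],1),np.round(r[1],1),round(r[2],1),r[4])
E
```

```text
[463.9865639  169.5783063  298.66178209] [472.37506999 237.88929931 424.32089674] [[0.996, -0.089, -0.026], [-0.093, -0.958, -0.271], [-0.001, 0.273, -0.962]]Traceback (most recent call last):
  File "<stdin>", line 5, in <module>
  File "h.py", line 21, in rect
    m,ce,st=mask(s,c,box); ys,xs=np.nonzero(m)
            ~~~~^^^^^^^^^
  File "h.py", line 19, in mask
    i=1+st[1:,4].argmax(); return (l==i).astype(np.uint8),ce[i],st[i]
        ~~~~~~~~~~~~~~~^^
ValueError: attempt to get argmax of an empty sequence
```

View pics/b.png

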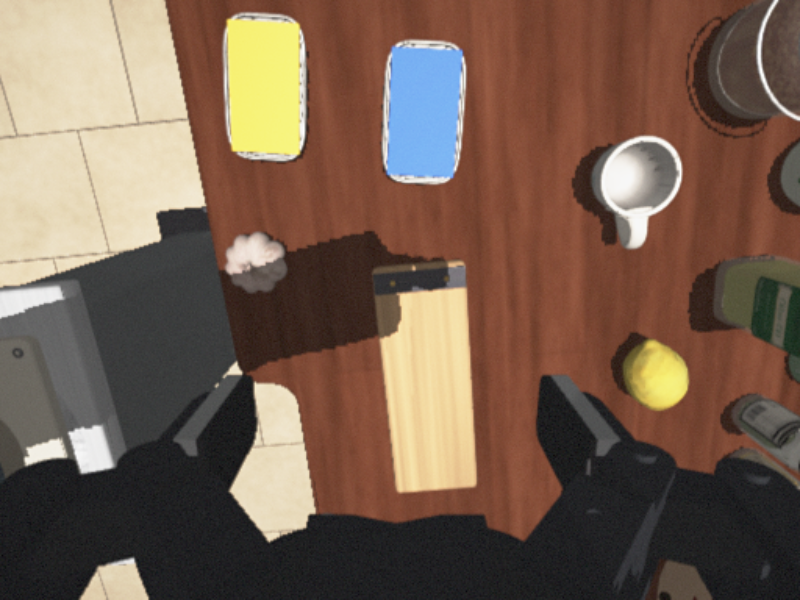

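Wrist view: yellow tin at (265,87), blue at (424,112), plank from band (420,270) to (437,490). All are clear of the bystanders.

```bash
python3 - <<'E'
from h import *
import h
s=dict(np.load("pics/b.npz")); H=cv2.cvtColor(s["color"],cv2.COLOR_RGB2HSV)
for u in((424,112),(265,87),(440,400)): print(H[int(u[1]*.64),int(u[0]*.64)])
h.HSV.update(blue=((100,100,60),(125,255,255)),yellow=((22,110,150),(34,255,255)))
for c,b in(("blue",(235,15,305,125)),("yellow",(135,0,205,110)),("wood",(230,165,310,325))):
    r=rect(s,c,14 if c=="wood" else 27.5,b); print(c,np.round(r[0],1),np.round(r[1],1),round(r[2],1),r[3],r[4])
    for n in("scene","side"):
        t=dict(np.load(f"pics/a_{n}.npz"))
        if c!="wood":
            m=mask(t,c,(140,140,190,190) if (c,n)==("yellow","scene") else None); print("  ",tri(s,r[3],t,m[1]))
q=np.array([(374,271),(465,263),(476,487),(397,492)])*.64
P=plane(s,q,14)[:,:2];print(P,P.mean(0),[np.linalg.norm(P[i]-P[i-1]) for i in range(4)])
a=(P[0]+P[1])/2-(P[2]+P[3])/2; print(np.degrees(np.arctan2(a[1],a[0])))
for n,pp in(("side",[(322,376),(299,343),(432,299),(462,325)]),("scene",[(342,290),(377,272),(456,340),(423,362)])):
    t=dict(np.load(f"pics/a_{n}.npz")); o=[0,1,3,2] if 0 else [0,1,2,3]
    p=np.array(pp)*.64
    idx=[0,1,2,3]
    for i in idx: print(n,np.round(tri(s,q[i],t,p[i])[0]))
E
```

```text
[105 124 243]
[ 29 127 247]
[ 21  89 241]
blue [496.6 273.9] [53.3 93.1] 82.2 [270.61765541  70.92421232] [ 248   30   48   83 3523]
   (array([496.8137048 , 276.88340918,  22.04886289]), array([0.5613528]))
   (array([497.22200462, 276.97271273,  22.13465905]), array([0.43686341]))
yellow [375.6 303.4] [53.4 93.4] 81.5 [168.73235613  54.77117264] [ 146   13   46   86 3684]
   (array([374.39394241, 306.73760684,  22.2764719 ]), array([0.24187834]))
   (array([374.81927846, 306.64633821,  23.28499718]), array([0.27508853]))
wood [483.2  22.5] [ 84.7 211.4] 89.9 [275.23819154 251.00823342] [ 242  184   64  132 6923]
[[444.33487254 149.29971933]
 [524.95398075 149.04221767]
 [523.76765905 -83.07628487]
 [443.42488372 -81.62792984]] [484.12034901  33.40943057] [np.float64(230.92944209600412), np.float64(80.61951945077237), np.float64(232.12153407542422), np.float64(80.35582915336764)]
89.74061133163626
side [444. 149.   4.]
side [526. 148.   4.]
side [525. -85.   4.]
side [443. -85.   4.]
scene [444. 148.   5.]
scene [526. 147.   3.]
scene [521. -85.   9.]
scene [442. -85.   8.]
```

Call:
move_arm --pt "37 8 75 0.044 0" --pt "74 15 150 0.044 0" --pt "110 23 225 0.044 0" --pt "110 23 228 0.044 0" --pt "110 23 228 0.044 0" --pt "110 23 228 0.044 0" --pt "110 23 228 0.044 0" --pt "110 23 228 0.044 0" --pt "110 23 228 0.044 0"

```text
clock: 2.03
eef_pos: [497.1, 277.3, 71.9]
eef_rot: [[0.134, 0.991, 0.0], [0.991, -0.134, -0.0], [-0.0, 0.0, -1.0]]
contact_force: [-0.1, -0.4, 2.3]
width: 85.5
```

```bash
python3 - <<'E'
from look import *
import h
s=look("c");st=env.get_state();print(st["eef_pos"],np.round(st["eef_rot"],3).tolist(),st["contact_force"],s["xyz"])
h.HSV.update(blue=((100,100,60),(125,255,255)))
for z in(22.3,27.5):
    r=rect(s,"blue",z); print(np.round(r[0],1),np.round(r[1],1),round(r[2],1),r[3],r[4])
E
```

```text
[497.78794319 277.05451199  72.77828261] [[0.135, 0.991, 0.002], [0.991, -0.135, 0.001], [0.001, 0.002, -1.0]] [-0.38700752  0.9673098   0.09657515] [507.84324266 345.95093135 197.64231151]
[496.6 271.9] [55.4 96.5] 82.1 [251.26001097 223.31619779] [  204   153    96   145 12761]
[497.  274.1] [53.7 93.7] 82.1 [251.26001097 223.31619779] [  204   153    96   145 12761]
```

View pics/c.png

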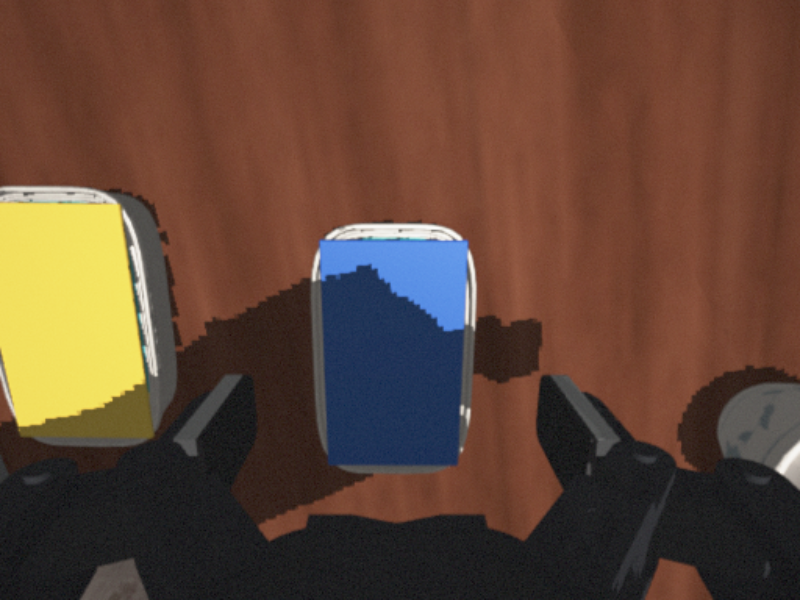

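Call:
move_arm --pt "-3 0 25 0 0" --pt "-3 0 50 0 0" --pt "-3 0 50 0 0" --pt "-3 0 50 0 0"

```text
clock: 2.42
eef_pos: [497.3, 273.2, 22.3]
eef_rot: [[0.137, 0.991, 0.0], [0.991, -0.137, 0.0], [0.0, 0.0, -1.0]]
contact_force: [-0.9, 0.2, 0.4]
width: 85.5
```

Call:
move_arm --pt "0 0 0 0 0.5" --pt "0 0 0 0 0.5" --pt "0 0 0 0 0.5" --pt "0 0 0 0 0.5" --pt "0 0 0 0 0.5" --pt "0 0 0 0 0.5" --newtons 40

```text
clock: 2.92
eef_pos: [498.2, 273.9, 23.3]
eef_rot: [[0.137, 0.991, 0.003], [0.991, -0.137, 0.001], [0.001, 0.003, -1.0]]
contact_force: [-2.4, -2.1, 10.9]
width: 58.8
```

Call:
move_arm --pt "0 0 -20 0 0.5" --pt "0 0 -50 0 0.5" --pt "-30 2 -60 -0.05 0.5" --pt "-65 4 -60 -0.1 0.5" --pt "-100 6 -60 -0.135 0.5" --pt "-135 8 -60 -0.135 0.5" --pt "-170 11 -60 -0.135 0.5" --pt "-186 12 -60 -0.135 0.5" --pt "-186 12 -60 -0.135 0.5" --pt "-186 12 -60 -0.135 0.5"

```text
clock: 3.75
eef_pos: [484.1, 86.9, 81.9]
eef_rot: [[0.004, 1.0, 0.002], [1.0, -0.004, 0.0], [0.0, 0.002, -1.0]]
contact_force: [-0.8, -0.5, -1.9]
width: 58.7
```

Call:
move_arm --pt "0 0 0 0 0.5" --pt "0 0 0 0 0.5" --pt "0 0 0 0 0.5"

```text
clock: 4.0
eef_pos: [483.8, 88.6, 81.1]
eef_rot: [[0.001, 1.0, 0.0], [1.0, -0.001, 0.0], [0.0, 0.0, -1.0]]
contact_force: [0.0, 0.3, -1.6]
width: 58.5
```

```bash
python3 - <<'E'
from look import *
import h
s=look("d");st=env.get_state();print(st["eef_pos"],np.round(st["eef_rot"],3).tolist(),st["contact_force"],st["width"],s["xyz"])
h.HSV.update(blue=((100,100,60),(125,255,255)))
z=st["eef_pos"][2]+4.5
r=rect(s,"blue",z); print(z,np.round(r[0],1),np.round(r[1],1),round(r[2],1),r[3],r[4])
E
```

```text
[483.69426555  88.5406332   80.95464469] [[0.001, 1.0, 0.0], [1.0, -0.001, 0.0], [0.0, 0.0, -1.0]] [ 0.0264866   0.53393164 -2.25593371] 58.735126980636934 [485.23847733 157.7792004  206.81079474]
85.45464469266278 [485.3  93.7] [53.6 83.1] 90.0 [253.29551711 244.50299843] [  188   163   132   172 20344]
```

View pics/d.png

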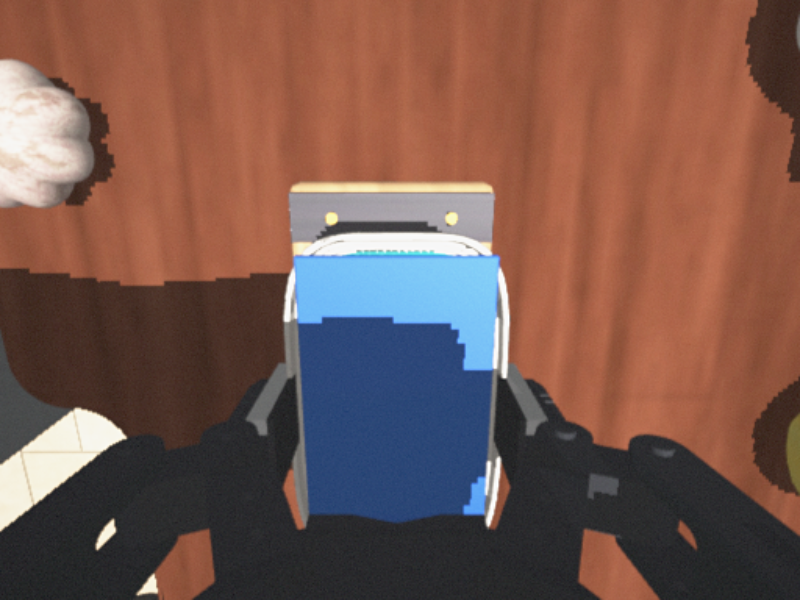

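Blue is held level over the banded end. The plank's end edge is at row 183 and its long edges are at columns 290 and 493. I'll measure these exactly.

```bash
python3 - <<'E'
from h import *
s=dict(np.load("pics/d.npz"));k=.64
for z in(9,14): print(z,plane(s,np.array([(290,183),(493,183),(290,193),(493,193),(290,240),(493,240)])*k,z)[:,:2].round(1).tolist())
for z in(80.5,85.5): print(z,plane(s,np.array([(296,256),(498,256)])*k,z)[:,:2].round(1).tolist())
b=dict(np.load("pics/b.npz"))
print(plane(b,np.array([(374,266),(465,262),(476,487),(397,492)])*k,14).round(1).tolist())
g=b["color"]
print(g[300:322,272].tolist()); print(g[160:190,272].tolist())
E
```

```text
9 [[442.3, 150.6], [524.7, 150.5], [442.1, 146.6], [525.0, 146.6], [440.9, 127.3], [526.0, 127.3]]
14 [[443.4, 150.7], [523.7, 150.7], [443.2, 146.9], [524.0, 146.8], [442.0, 128.1], [525.0, 128.1]]
80.5 [[458.3, 134.0], [512.9, 134.0]]
85.5 [[459.4, 134.9], [511.8, 134.9]]
[[444.8, 153.8, 14.0], [525.0, 149.9, 14.0], [523.8, -83.1, 14.0], [443.4, -81.6, 14.0]]
[[238, 206, 150], [237, 206, 151], [238, 207, 152], [237, 204, 149], [237, 204, 149], [237, 206, 150], [236, 201, 147], [237, 205, 149], [237, 203, 148], [236, 204, 150], [237, 208, 153], [237, 204, 149], [237, 201, 148], [220, 175, 130], [156, 107, 80], [122, 71, 53], [126, 71, 53], [124, 73, 55], [125, 73, 55], [124, 71, 52], [127, 72, 53], [127, 74, 54]]
[[139, 82, 60], [140, 87, 64], [139, 84, 61], [139, 82, 61], [127, 75, 56], [92, 57, 44], [68, 45, 35], [65, 46, 39], [83, 65, 50], [100, 82, 64], [103, 84, 63], [93, 77, 61], [71, 58, 52], [51, 51, 53], [50, 50, 53], [50, 46, 49], [46, 46, 44], [45, 44, 46], [53, 52, 54], [54, 52, 55], [45, 44, 48], [47, 47, 52], [45, 41, 49], [53, 53, 54], [54, 52, 54], [120, 105, 93], [219, 175, 139], [246, 220, 163], [244, 219, 163], [243, 217, 161]]
```

Call:
move_arm --pt "0 -2 15 0 0.5" --pt "0 -2 30 0 0.5" --pt "0 -2 38 0 0.5" --pt "0 -2 40 0 0.5" --pt "0 -2 41 0 0.5" --pt "0 -2 42 0 0.5" --pt "0 -2 42 0 0.5"

```text
clock: 4.63
eef_pos: [482.1, 87.8, 39.3]
eef_rot: [[0.002, 1.0, 0.001], [1.0, -0.002, 0.0], [0.0, 0.001, -1.0]]
contact_force: [-0.4, -0.1, -2.8]
width: 58.5
```

Call:
move_arm --pt "0 0 1 0 0.5" --pt "0 0 2 0 0.5" --pt "0 0 2 0 0.5"

```text
clock: 4.88
eef_pos: [482.0, 87.7, 37.4]
eef_rot: [[0.002, 1.0, 0.001], [1.0, -0.002, 0.0], [0.0, 0.001, -1.0]]
contact_force: [-0.6, 0.3, 1.4]
width: 58.7
```

Call:
move_arm --pt "0 0 0 0 0" --pt "0 0 0 0 0" --pt "0 0 0 0 0" --pt "0 0 0 0 0" --pt "0 0 -30 0 0" --pt "0 0 -65 0 0" --pt "0 0 -100 0 0" --pt "0 0 -100 0 0" --pt "0 0 -100 0 0"

```text
clock: 5.63
eef_pos: [482.8, 87.7, 138.8]
eef_rot: [[0.002, 1.0, 0.004], [1.0, -0.002, 0.0], [0.0, 0.004, -1.0]]
contact_force: [-0.6, 0.5, -0.5]
width: 85.3
```

```bash
sed -i 's/"blue":((100,140,60)/"blue":((100,100,60)/;s/"yellow":((24,170,120)/"yellow":((22,110,60)/' h.py; python3 - <<'E'
from look import *
s=look("e");st=env.get_state();print(st["eef_pos"],st["contact_force"],st["width"],s["xyz"])
r=rect(s,"blue",41.5); print(np.round(r[0],1),np.round(r[1],1),round(r[2],1),r[3],r[4])
E
```

```text
[481.88305943  87.72277561 137.29972659] [-0.51894114 -0.41663225 -0.19376427] 85.51517537821914 [483.85054625 156.93869659 264.51892512]
[483.4  87.3] [53.6 93.3] 89.9 [251.54545455 194.48782911] [ 215  138   74  117 8052]
```

View pics/e.png

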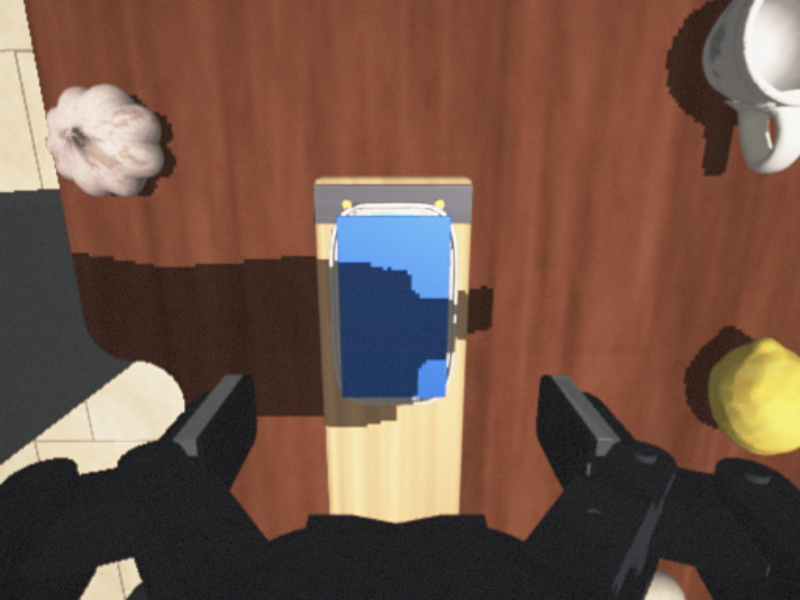

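Call:
move_arm --pt "35 -17 0 0.1 0" --pt "70 -35 0 0.143 0" --pt "105 -53 0 0.143 0" --pt "140 -71 0 0.143 0" --pt "175 -88 0 0.143 0" --pt "205 -103 20 0.143 0" --pt "215 -108 50 0.143 0" --pt "215 -108 65 0.143 0" --pt "215 -108 65 0.143 0" --pt "215 -108 65 0.143 0"

```text
clock: 6.52
eef_pos: [373.1, 302.5, 70.6]
eef_rot: [[0.144, 0.99, -0.003], [0.99, -0.144, -0.002], [-0.002, -0.003, -1.0]]
contact_force: [0.1, -0.0, 1.4]
width: 85.7
```

```bash
python3 - <<'E'
from look import *
s=look("f");st=env.get_state();print(st["eef_pos"],np.round(st["eef_rot"],3).tolist(),st["contact_force"],st["width"],s["xyz"])
r=rect(s,"yellow",27.5); print(np.round(r[0],1),np.round(r[1],1),round(r[2],1),r[3],r[4])
E
```

```text
[374.02508543 302.58829989  71.67666268] [[0.145, 0.989, -0.001], [0.989, -0.145, -0.001], [-0.001, -0.001, -1.0]] [0.57337666 0.6226216  0.65975934] 85.35575620538376 [384.93995555 371.18831137 196.22886905]
[375.6 303.8] [53.8 93.6] 81.3 [254.90557907 216.1821893 ] [  208   144    96   148 13228]
```

Call:
move_arm --pt "1 0 25 0.005 0" --pt "1 0 48 0.005 0" --pt "1 0 49 0.005 0" --pt "1 0 49 0.005 0"

```text
clock: 6.9
eef_pos: [374.4, 303.3, 23.2]
eef_rot: [[0.151, 0.989, -0.001], [0.989, -0.151, -0.001], [-0.001, -0.001, -1.0]]
contact_force: [0.3, 1.0, 0.3]
width: 85.7
```

Call:
move_arm --pt "0 0 0 0 0.5" --pt "0 0 0 0 0.5" --pt "0 0 0 0 0.5" --pt "0 0 0 0 0.5" --pt "0 0 0 0 0.5" --pt "0 0 0 0 0.5"

```text
clock: 7.4
eef_pos: [375.2, 304.2, 24.7]
eef_rot: [[0.15, 0.989, 0.003], [0.989, -0.15, 0.001], [0.001, 0.003, -1.0]]
contact_force: [-0.5, -2.2, 7.7]
width: 58.8
```

Call:
move_arm --pt "0 0 -40 0 0.5" --pt "0 0 -80 0 0.5" --pt "-35 18 -85 -0.05 0.5" --pt "-70 36 -85 -0.1 0.5" --pt "-105 54 -85 -0.15 0.5" --pt "-140 71 -85 -0.15 0.5" --pt "-175 89 -85 -0.15 0.5" --pt "-210 107 -85 -0.15 0.5" --pt "-245 125 -85 -0.15 0.5" --pt "-280 142 -85 -0.15 0.5"

```text
clock: 8.23
eef_pos: [473.4, 3.8, 109.1]
eef_rot: [[0.0, 1.0, 0.002], [1.0, -0.0, -0.0], [-0.0, 0.002, -1.0]]
contact_force: [0.5, 0.2, -1.7]
width: 58.6
```

Call:
move_arm --pt "-22 8 0 0 0.5" --pt "-22 8 0 0 0.5" --pt "-22 8 0 0 0.5" --pt "-22 8 0 0 0.5" --pt "-22 8 0 0 0.5"

```text
clock: 8.65
eef_pos: [480.5, -15.4, 108.3]
eef_rot: [[-0.001, 1.0, 0.0], [1.0, 0.001, 0.0], [0.0, 0.0, -1.0]]
contact_force: [0.2, -0.2, -0.5]
width: 58.6
```

```bash
python3 - <<'E'
from look import *
s=look("g");st=env.get_state();print(st["eef_pos"],np.round(st["eef_rot"],3).tolist(),st["contact_force"],st["width"],s["xyz"])
z=st["eef_pos"][2]+3.5
r=rect(s,"yellow",z,(150,130,350,384)); print(z,np.round(r[0],1),np.round(r[1],1),round(r[2],1),r[3],r[4], r[0][1]+r[1][1]/2)
r=rect(s,"blue",41.5); print(np.round(r[0],1),np.round(r[1],1),round(r[2],1),r[3],r[4])
E
```

```text
[480.49050458 -15.19132494 108.22246446] [[-0.001, 1.0, 0.0], [1.0, 0.001, 0.0], [0.0, 0.0, -1.0]] [ 0.52264389  0.05096927 -1.8394    ] 58.74055718025454 [481.84065355  53.84140887 234.05303206]
111.72246446151802 [482.  -10.5] [53.5 83.1] 90.4 [253.34107946 244.62023988] [  188   163   131   171 20010] 31.03265380859375
[483.4  75.5] [53.6 70.4] 89.7 [255.99810476  62.38137491] [  209     0    95   129 11608]
```

View pics/g.png

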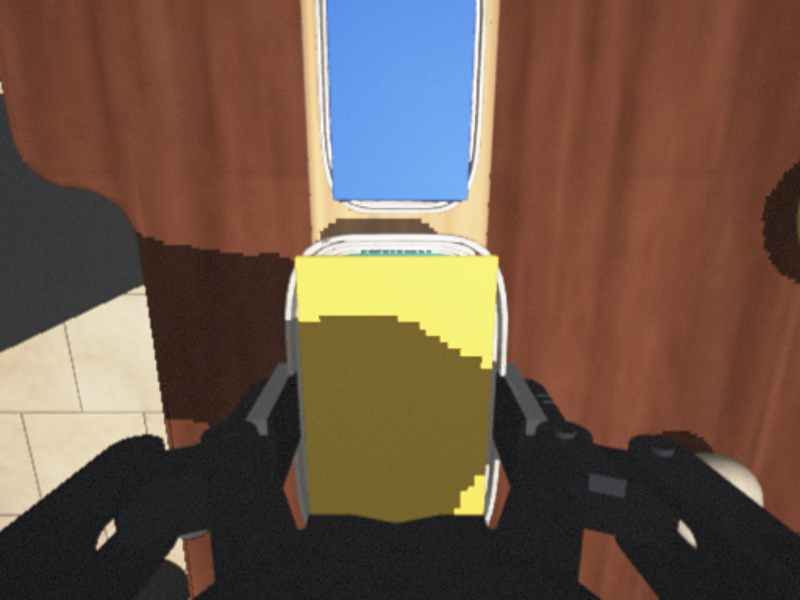

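Call:
move_arm --pt "-6 2 0 0 0.5" --pt "-6 2 20 0 0.5" --pt "-6 2 40 0 0.5" --pt "-6 2 58 0 0.5" --pt "-6 2 64 0 0.5" --pt "-6 2 66 0 0.5" --pt "-6 2 67 0 0.5" --pt "-6 2 67 0 0.5"

```text
clock: 9.37
eef_pos: [483.3, -22.2, 41.6]
eef_rot: [[-0.0, 1.0, 0.001], [1.0, 0.0, -0.0], [-0.0, 0.001, -1.0]]
contact_force: [0.4, -0.4, -0.6]
width: 58.4
```

Call:
move_arm --pt "0 0 1 0 0.5" --pt "0 0 2 0 0.5" --pt "0 0 2 0 0.5"

```text
clock: 9.62
eef_pos: [483.0, -22.2, 39.3]
eef_rot: [[-0.0, 1.0, 0.001], [1.0, 0.0, -0.0], [-0.0, 0.001, -1.0]]
contact_force: [-0.2, 0.0, -1.1]
width: 58.2
```

Call:
move_arm --pt "0 0 1 0 0.5" --pt "0 0 1 0 0.5" --pt "0 0 1 0 0.5"

```text
clock: 9.87
eef_pos: [483.1, -22.2, 38.8]
eef_rot: [[-0.0, 1.0, 0.001], [1.0, 0.0, -0.0], [-0.0, 0.001, -1.0]]
contact_force: [-3.0, 0.8, 8.9]
width: 58.4
```

Call:
move_arm --pt "0 0 0 0 0" --pt "0 0 0 0 0" --pt "0 0 0 0 0" --pt "0 0 0 0 0" --pt "0 0 -30 0 0" --pt "0 0 -65 0 0" --pt "0 0 -100 0 0" --pt "40 0 -110 0 0" --pt "60 0 -110 0 0" --pt "60 0 -110 0 0"

```text
clock: 10.7
eef_pos: [483.0, 40.3, 149.0]
eef_rot: [[-0.002, 1.0, 0.002], [1.0, 0.002, 0.001], [0.001, 0.002, -1.0]]
contact_force: [0.3, 0.4, -1.4]
width: 85.4
```

```bash
python3 - <<'E'
from look import *
s=look("i");st=env.get_state();print(st["eef_pos"],np.round(st["eef_rot"],3).tolist(),st["contact_force"],st["width"],s["xyz"])
for c in("yellow","blue"):
    r=rect(s,c,41.5,(180,20,320,330)); print(np.round(r[0],1),np.round(r[1],1),round(r[2],1),r[3],r[4])
E
```

```text
[482.81388759  39.1328742  148.3291686 ] [[-0.002, 1.0, 0.001], [1.0, 0.002, 0.0], [0.0, 0.001, -1.0]] [-0.02651769 -0.0942702  -0.39498316] 85.35475904273979 [484.09380862 109.38140609 274.81486351]
[484.7 -23.3] [53.6 92.9] 90.0 [252.92025649 262.72739231] [ 221  215   65   98 6082]
[483.5  87.2] [53.6 92.2] 90.0 [251.64723434 131.34576543] [ 215   71   75  124 8714]
```

View pics/i.png

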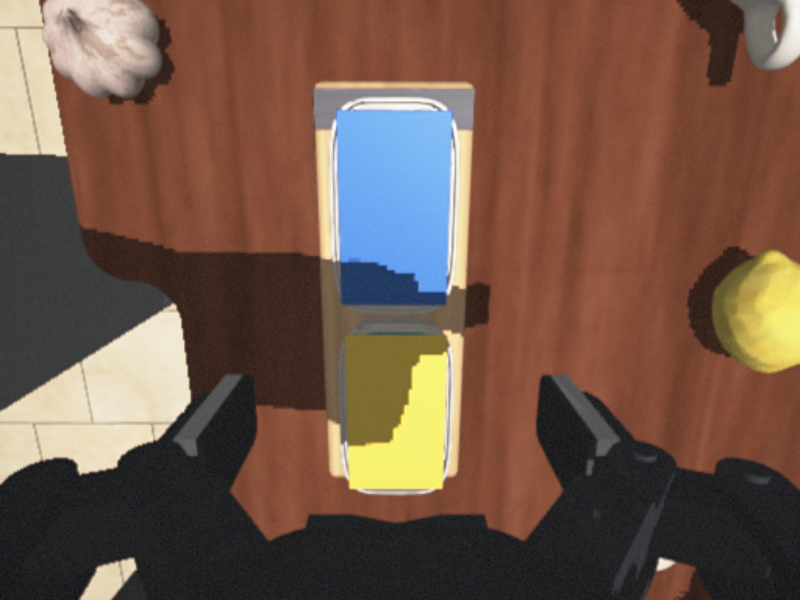

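Blue is at (483.5, 87.2) and yellow at (484.7, -23.3). The gap is about 5 mm and both are aligned, within tolerance. Next, red.

Call:
move_arm --pt "-35 4 0 -0.05 0" --pt "-70 8 5 -0.1 0" --pt "-105 12 10 -0.147 0" --pt "-140 16 18 -0.147 0" --pt "-175 20 18 -0.147 0" --pt "-210 24 18 -0.147 0" --pt "-245 29 18 -0.147 0" --pt "-275 33 18 -0.147 0" --pt "-285 34 18 -0.147 0" --pt "-285 34 18 -0.147 0"

```text
clock: 11.58
eef_pos: [516.4, -250.2, 128.9]
eef_rot: [[-0.143, 0.99, -0.001], [0.99, 0.143, 0.0], [0.0, -0.001, -1.0]]
contact_force: [-0.2, -0.3, 0.0]
width: 85.4
```

Call:
move_arm --pt "0 0 0 0 0" --pt "0 0 0 0 0"

```text
clock: 11.75
eef_pos: [516.3, -246.3, 129.5]
eef_rot: [[-0.147, 0.989, -0.001], [0.989, 0.147, 0.001], [0.001, -0.001, -1.0]]
contact_force: [-0.5, -0.7, 0.2]
width: 85.6
```

```bash
sed -i 's/"red":((0,235,150),(4,255,255))/"red":((0,160,100),(6,255,255))/;s/(176,235,150),(180/(174,160,100),(180/' h.py; python3 - <<'E'
from look import *
s=look("j");st=env.get_state();print(st["eef_pos"],np.round(st["eef_rot"],3).tolist(),st["contact_force"],st["width"],s["xyz"])
r=rect(s,"red",27.5); print(np.round(r[0],1),np.round(r[1],1),round(r[2],1),r[3],r[4])
E
```

```text
[ 516.48148317 -246.06544772  129.77163234] [[-0.147, 0.989, -0.001], [0.989, 0.147, 0.001], [0.001, -0.001, -1.0]] [-0.09351394  0.7374492  -0.45394637] 85.40829978166317 [ 507.75337632 -177.98991467  255.37143567]
[ 516.6 -258.6] [53.3 81.6] 97.5 [247.05581563 213.29330212] [ 216  160   68   99 5554]
```

View pics/j.png

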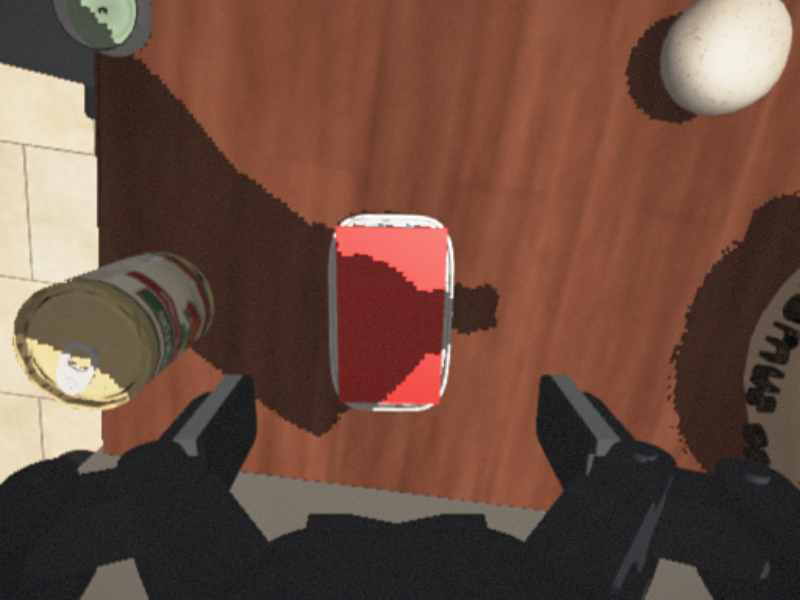

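```bash
python3 - <<'E'
from h import *
s=dict(np.load("pics/j.npz"));P=plane(s,np.array([(337,227),(447,228),(440,403),(340,404)])*.64,27.5)
print(P.round(1).tolist(),P.mean(0),[np.linalg.norm(P[i]-P[i-1]) for i in range(4)])
a=P[0]+P[1]-P[2]-P[3];print(np.degrees(np.arctan2(a[1],a[0])))
print("wall",plane(s,np.array([(250,473),(540,510)])*.64,0))
# tomato lid ellipse centre
for z in(65,72): print(plane(s,np.array([(86,343)])*.64,z))
t=dict(np.load("pics/a_side.npz"));u=dict(np.load("pics/a_scene.npz"))
print(tri(s,np.array((86,343))*.64,t,np.array((584,274))*.64),tri(s,np.array((86,343))*.64,u,np.array((481,427))*.64))
E
```

```text
[[483.9, -210.5, 27.5], [536.2, -203.2, 27.5], [548.8, -295.4, 27.5], [496.2, -303.8, 27.5]] [ 516.27104601 -253.21556793   27.5       ] [np.float64(94.08935568354656), np.float64(52.744794430246515), np.float64(92.99996637756142), np.float64(53.32021542515425)]
97.65587365969296
wall [[ 444.62729279 -374.78896423    0.        ]
 [ 630.21575552 -374.94694709    0.        ]]
[[ 386.93336217 -270.28508409   65.        ]]
[[ 391.37594094 -266.89137019   72.        ]]
(array([ 388.85190441, -267.99004159,   66.13381387]), array([2.41114722])) (array([ 389.17465204, -268.45238557,   68.62656813]), array([0.1355253]))
```

Call:
move_arm --pt "-7 -3 35 0.014 0" --pt "-7 -3 70 0.014 0" --pt "-7 -3 95 0.014 0" --pt "-7 -3 106 0.014 0" --pt "-7 -3 107 0.014 0" --pt "-7 -3 107 0.014 0"

```text
clock: 12.3
eef_pos: [514.8, -253.4, 22.9]
eef_rot: [[-0.134, 0.991, -0.001], [0.991, 0.134, 0.001], [0.001, -0.001, -1.0]]
contact_force: [-0.2, 0.1, 0.3]
width: 85.1
```

Call:
move_arm --pt "0 0 0 0 0.5" --pt "0 0 0 0 0.5" --pt "0 0 0 0 0.5" --pt "0 0 0 0 0.5" --pt "0 0 0 0 0.5" --pt "0 0 0 0 0.5"

```text
clock: 12.8
eef_pos: [515.6, -254.7, 24.7]
eef_rot: [[-0.133, 0.991, 0.002], [0.991, 0.133, -0.001], [-0.001, 0.002, -1.0]]
contact_force: [-1.0, 2.6, 6.6]
width: 59.0
```

Call:
move_arm --pt "0 0 -40 0 0.5" --pt "0 0 -80 0 0.5" --pt "35 1 -90 0.05 0.5" --pt "70 2 -90 0.1 0.5" --pt "105 2 -90 0.133 0.5" --pt "140 3 -90 0.133 0.5" --pt "175 4 -90 0.133 0.5" --pt "210 4 -90 0.133 0.5" --pt "245 5 -90 0.133 0.5" --pt "275 5 -90 0.133 0.5"

```text
clock: 13.63
eef_pos: [483.0, 20.7, 113.9]
eef_rot: [[-0.0, 1.0, 0.002], [1.0, 0.0, 0.0], [0.0, 0.002, -1.0]]
contact_force: [0.2, 0.3, -2.6]
width: 58.6
```

Call:
move_arm --pt "13 0 0 0 0.5" --pt "13 0 0 0 0.5" --pt "13 0 0 0 0.5" --pt "13 0 0 0 0.5" --pt "13 0 0 0 0.5"

```text
clock: 14.05
eef_pos: [483.7, 30.8, 113.1]
eef_rot: [[0.001, 1.0, 0.0], [1.0, -0.001, -0.0], [-0.0, 0.0, -1.0]]
contact_force: [0.3, -0.6, -1.7]
width: 58.8
```

```bash
python3 - <<'E'
from look import *
s=look("k");st=env.get_state();print(st["eef_pos"],np.round(st["eef_rot"],3).tolist(),st["contact_force"],st["width"],s["xyz"])
z=st["eef_pos"][2]+3.2
r=rect(s,"red",z,(150,130,350,384)); print(z,np.round(r[0],1),np.round(r[1],1),round(r[2],1),r[3],r[4], r[0][1]+r[1][1]/2-46.7)
r=rect(s,"blue",41.5); print(np.round(r[0],1),np.round(r[1],1),round(r[2],1),r[3],r[4])
E
```

```text
[483.58995777  30.69942254 113.01716174] [[0.001, 1.0, 0.0], [1.0, -0.001, -0.0], [-0.0, 0.0, -1.0]] [-0.42735243 -0.35600237 -1.9089685 ] 58.60444140452515 [485.13094379 100.01139909 238.87615396]
116.2171617426386 [485.1  36.5] [53.  85.7] 90.2 [247.31862842 260.86765579] [  189   158   125   176 15165] 32.67350845336914
[483.7 105.2] [53.7 57.5] 89.9 [250.47101537  93.23599177] [ 206   46   90   98 8263]
```

View pics/k.png

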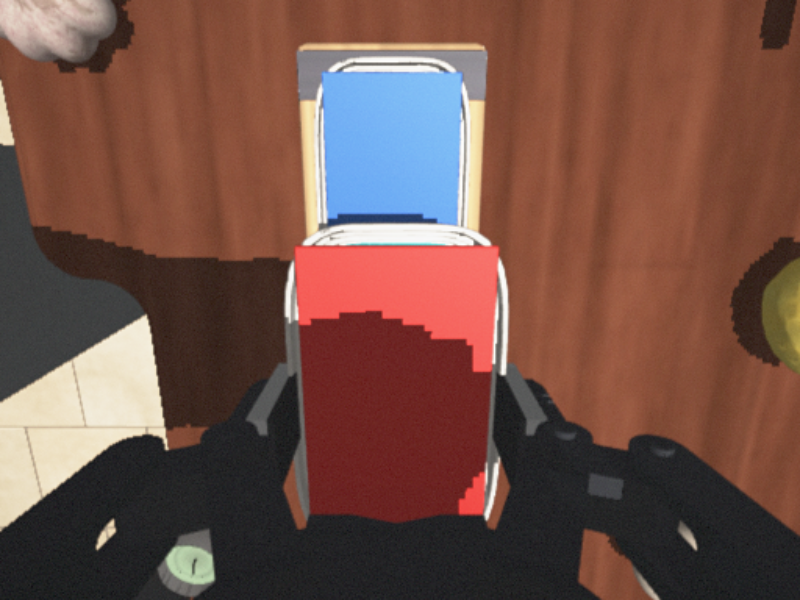

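Call:
move_arm --pt "0 -1 15 0 0.5" --pt "0 -1 30 0 0.5" --pt "0 -1 40 0 0.5" --pt "0 -1 43 0 0.5" --pt "0 -1 44 0 0.5" --pt "0 -1 45 0 0.5" --pt "0 -1 45 0 0.5"

```text
clock: 14.68
eef_pos: [482.7, 31.4, 68.3]
eef_rot: [[0.0, 1.0, 0.001], [1.0, -0.0, -0.0], [-0.0, 0.001, -1.0]]
contact_force: [0.3, 1.1, -2.3]
width: 58.6
```

Call:
move_arm --pt "0 0 1 0 0.5" --pt "0 0 2 0 0.5" --pt "0 0 2 0 0.5"

```text
clock: 14.93
eef_pos: [482.7, 31.6, 66.3]
eef_rot: [[0.0, 1.0, 0.001], [1.0, -0.0, -0.0], [-0.0, 0.001, -1.0]]
contact_force: [0.0, -0.5, -0.8]
width: 58.5
```

Call:
move_arm --pt "0 0 1 0 0.5" --pt "0 0 1 0 0.5" --pt "0 0 1 0 0.5"

```text
clock: 15.18
eef_pos: [482.7, 31.6, 66.2]
eef_rot: [[-0.0, 1.0, 0.002], [1.0, 0.0, -0.0], [-0.0, 0.002, -1.0]]
contact_force: [-4.6, 0.3, 12.5]
width: 58.6
```

Call:
move_arm --pt "0 0 0 0 0" --pt "0 0 0 0 0" --pt "0 0 0 0 0" --pt "0 0 0 0 0" --pt "0 0 -20 0 0" --pt "0 0 -50 0 0" --pt "0 0 -85 0 0" --pt "0 0 -100 0 0" --pt "0 0 -100 0 0" --pt "0 0 -100 0 0"

```text
clock: 16.02
eef_pos: [482.7, 31.7, 165.3]
eef_rot: [[-0.0, 1.0, 0.002], [1.0, 0.0, -0.0], [-0.0, 0.002, -1.0]]
contact_force: [-0.8, -0.6, -0.0]
width: 85.8
```

```bash
python3 - <<'E'
from look import *
s=look("l");st=env.get_state();print(st["eef_pos"],np.round(st["eef_rot"],3).tolist(),st["contact_force"],st["width"],s["xyz"])
for c,z in(("yellow",41.5),("blue",41.5),("red",69)):
    r=rect(s,c,z,(180,20,320,330)); print(c,np.round(r[0],1),np.round(r[1],1),round(r[2],1),r[3],r[4])
E
```

```text
[482.1350172   31.75248174 164.37434682] [[-0.0, 1.0, -0.0], [1.0, 0.0, 0.0], [0.0, -0.0, -1.0]] [-0.0378      0.16900047  0.15195137] 85.05556809415106 [483.98175482 100.91912689 291.08344953]
yellow [484.6 -50.1] [39.7 53.4] 180.0 [253.43064282 274.39922668] [ 225  255   58   39 2069]
blue [483.4 107.8] [52.4 53.6] 0.0 [251.84136858  93.22972673] [ 217   60   71   71 4501]
red [484.2  22.6] [52.6 69.6] 90.0 [250.84846062 212.20971611] [ 218  166   70   86 5002]
```

View pics/l.png

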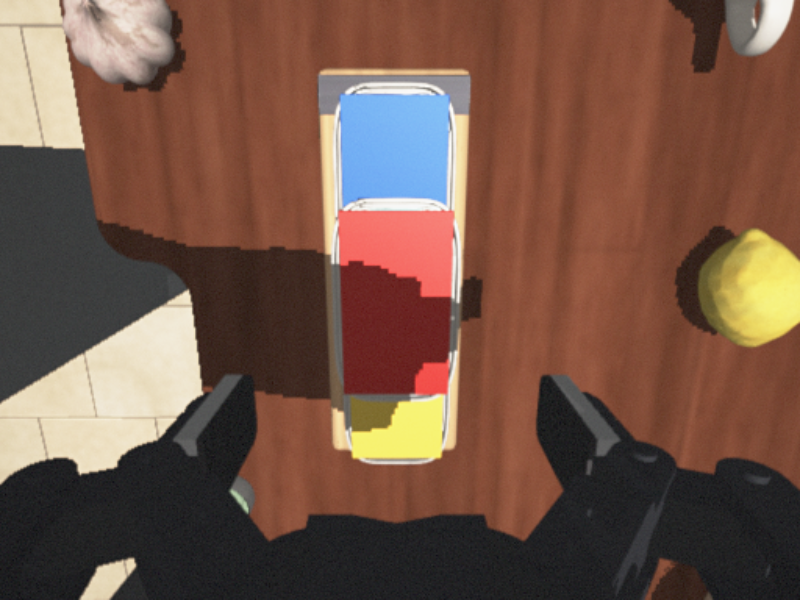

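Red bridges the joint squarely: card rows 211–394, with blue and yellow undisturbed. Now the tomato tin.

Call:
move_arm --pt "-37 -11 0 0 0" --pt "-74 -23 0 0 0" --pt "-111 -34 0 0 0" --pt "-148 -46 5 0 0" --pt "-185 -57 10 0 0" --pt "-222 -68 14 0 0" --pt "-259 -80 14 0 0" --pt "-290 -89 14 0 0" --pt "-299 -92 14 0 0" --pt "-299 -92 14 0 0"

```text
clock: 16.9
eef_pos: [389.2, -269.0, 149.3]
eef_rot: [[0.004, 1.0, -0.002], [1.0, -0.004, 0.002], [0.002, -0.002, -1.0]]
contact_force: [-0.1, 0.4, 0.2]
width: 85.0
```

Call:
move_arm --pt "0 0 0 0 0" --pt "0 0 0 0 0" --pt "0 0 0 0 0"

```text
clock: 17.15
eef_pos: [390.6, -265.9, 150.6]
eef_rot: [[-0.002, 1.0, -0.0], [1.0, 0.002, 0.001], [0.001, -0.0, -1.0]]
contact_force: [-0.7, 0.3, -0.3]
width: 85.3
```

```bash
python3 - <<'E'
from look import *
s=look("m");st=env.get_state();print(st["eef_pos"],np.round(st["eef_rot"],3).tolist(),st["contact_force"],st["width"],s["xyz"])
l=dict(np.load("pics/l.npz"));P=plane(l,np.array([(340,211),(454,211),(447,394),(344,394)])*.64,69);print("red",P.round(1).tolist(),P.mean(0))
E
```

```text
[ 390.70876638 -266.03019819  150.78259787] [[-0.002, 1.0, -0.0], [1.0, 0.002, 0.0], [0.0, -0.0, -1.0]] [-0.33662122 -1.25479763 -0.3203454 ] 85.31155375647711 [ 392.01607213 -196.80717824  276.39569314]
red [[458.5, 80.1, 69.0], [511.3, 80.1, 69.0], [510.8, -13.3, 69.0], [457.6, -13.2, 69.0]] [484.55938829  33.43189036  69.        ]
```

View pics/m.png

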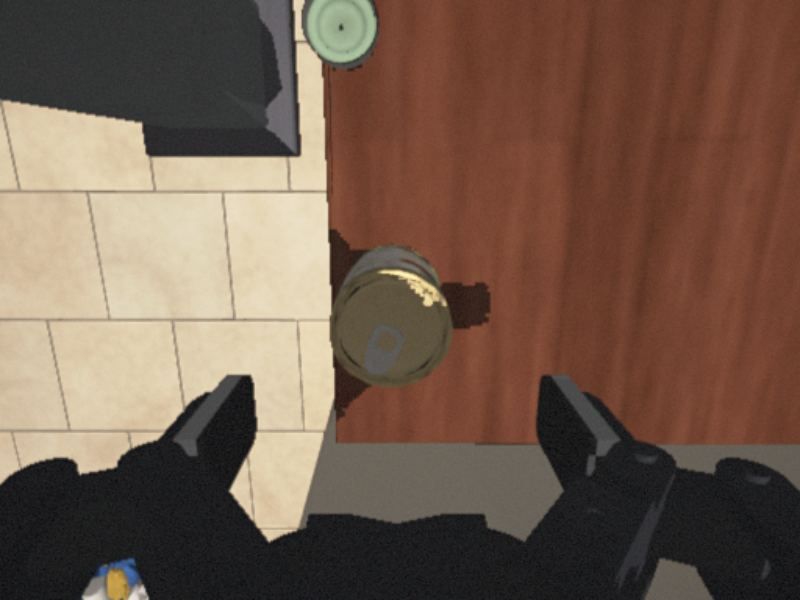

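```bash
python3 - <<'E'
from h import *
s=dict(np.load("pics/m.npz"));P=plane(s,np.array([(331,327),(452,327),(391.5,270),(391.5,386),(391.5,328)])*.64,72);print(P.round(1))
E
```

```text
[[ 362.5 -268.1   72. ]
 [ 417.7 -267.9   72. ]
 [ 390.1 -241.4   72. ]
 [ 390.1 -297.5   72. ]
 [ 390.1 -268.5   72. ]]
```

Call:
move_arm --pt "-3 -2 20 0 0" --pt "-3 -2 50 0 0" --pt "-3 -2 80 0 0" --pt "-3 -2 100 0 0" --pt "-3 -2 107 0 0" --pt "-3 -2 107 0 0" --pt "-3 -2 107 0 0"

```text
clock: 17.78
eef_pos: [388.9, -270.1, 44.6]
eef_rot: [[-0.001, 1.0, 0.0], [1.0, 0.001, -0.0], [-0.0, 0.0, -1.0]]
contact_force: [0.4, 0.2, 0.6]
width: 85.4
```

Call:
move_arm --pt "0 0 0 0 0.6" --pt "0 0 0 0 0.6" --pt "0 0 0 0 0.6" --pt "0 0 0 0 0.6" --pt "0 0 0 0 0.6" --pt "0 0 0 0 0.6"

```text
clock: 18.28
eef_pos: [388.9, -270.8, 45.3]
eef_rot: [[-0.0, 1.0, 0.002], [1.0, 0.0, -0.002], [-0.002, 0.002, -1.0]]
contact_force: [-0.9, 1.3, 7.4]
width: 56.3
```

Call:
move_arm --pt "0 0 -35 0 0.6" --pt "0 0 -70 0 0.6" --pt "10 3 -100 0 0.6" --pt "45 14 -105 0 0.6" --pt "80 25 -105 0 0.6" --pt "115 36 -105 0 0.6" --pt "150 47 -105 0 0.6" --pt "185 58 -105 0 0.6" --pt "220 68 -105 0 0.6" --pt "255 79 -105 0 0.6"

```text
clock: 19.12
eef_pos: [467.4, -13.5, 149.6]
eef_rot: [[0.0, 1.0, 0.001], [1.0, -0.0, -0.0], [-0.0, 0.001, -1.0]]
contact_force: [1.7, -0.5, -2.9]
width: 56.5
```

Call:
move_arm --pt "35 11 0 0 0.6" --pt "47 15 0 0 0.6" --pt "47 15 0 0 0.6" --pt "47 15 0 0 0.6" --pt "47 15 0 0 0.6" --pt "47 15 0 0 0.6"

```text
clock: 19.62
eef_pos: [482.2, 30.8, 149.1]
eef_rot: [[0.001, 1.0, 0.0], [1.0, -0.001, -0.0], [-0.0, 0.0, -1.0]]
contact_force: [-0.7, 0.4, -3.0]
width: 56.6
```

```bash
python3 - <<'E'
from look import *
s=look("n");st=env.get_state();print(st["eef_pos"],np.round(st["eef_rot"],3).tolist(),st["contact_force"],st["width"],s["xyz"])
E
```

```text
[482.19890788  30.72653681 149.06273006] [[0.002, 1.0, 0.0], [1.0, -0.002, -0.0], [-0.0, 0.0, -1.0]] [ 0.28907315 -0.35316117 -1.98114646] 56.343305808402235 [483.69485457 100.08813564 274.83076657]
```

View pics/n.png

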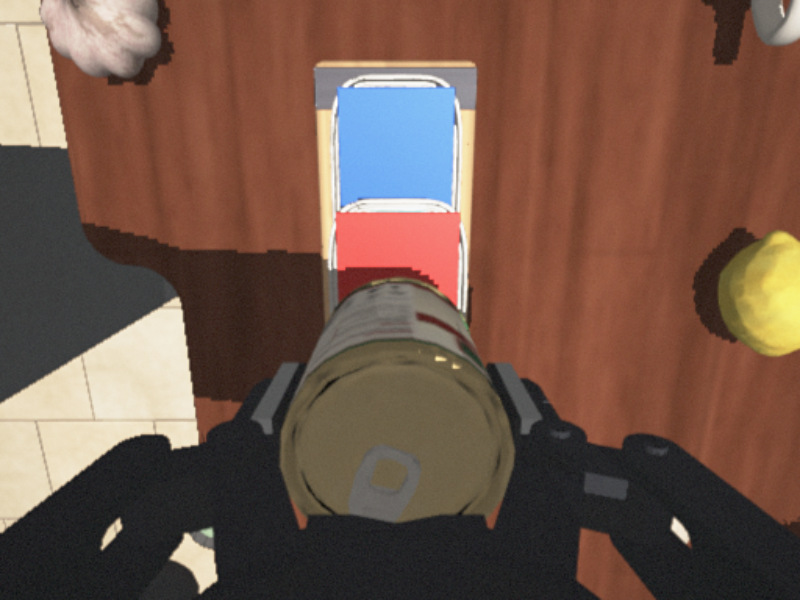

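```bash
python3 - <<'E'
from h import *
s=dict(np.load("pics/n.npz"));P=plane(s,np.array([(281,440),(514,440),(398,345)])*.64,175.8);print(P.round(1))
# bottom rim far edge (398,279) at z foot
print(plane(s,np.array([(398,279)])*.64,149-45.3))
E
```

```text
[[456.4  37.2 175.8]
 [511.7  37.1 175.8]
 [484.2  61.2 175.8]]
[[484.48869524  59.13691632 103.7       ]]
```

Call:
move_arm --pt "1 0 12 0 0.6" --pt "1 0 22 0 0.6" --pt "1 0 29 0 0.6" --pt "1 0 31 0 0.6" --pt "1 0 32 0 0.6" --pt "1 0 33 0 0.6" --pt "1 0 33 0 0.6"

```text
clock: 20.25
eef_pos: [482.6, 32.5, 116.2]
eef_rot: [[0.0, 1.0, 0.0], [1.0, -0.0, -0.0], [-0.0, 0.0, -1.0]]
contact_force: [0.4, 0.1, -3.5]
width: 56.6
```

Call:
move_arm --pt "0 0 1 0 0.6" --pt "0 0 2 0 0.6" --pt "0 0 2 0 0.6"

```text
clock: 20.5
eef_pos: [482.6, 32.7, 114.3]
eef_rot: [[-0.0, 1.0, 0.001], [1.0, 0.0, -0.0], [-0.0, 0.001, -1.0]]
contact_force: [-1.1, 0.6, 1.4]
width: 56.6
```

Call:
move_arm --pt "0 0 0.5 0 0.6" --pt "0 0 0.5 0 0.6" --pt "0 0 0.5 0 0" --pt "0 0 0.5 0 0" --pt "0 0 0.5 0 0" --pt "0 0 0.5 0 0" --pt "0 0 0.5 0 0"

```text
clock: 21.08
eef_pos: [482.4, 32.7, 113.3]
eef_rot: [[-0.0, 1.0, -0.0], [1.0, 0.0, 0.0], [0.0, -0.0, -1.0]]
contact_force: [-0.8, 0.2, -1.0]
width: 85.6
```

Call:
move_arm --pt "0 0 -15 0 0" --pt "0 0 -40 0 0" --pt "0 0 -75 0 0" --pt "0 0 -100 0 0" --pt "0 0 -110 0 0" --pt "0 0 -110 0 0" --pt "0 0 -110 0 0" --pt "0 0 -110 0 0" --pt "0 0 -110 0 0" --pt "0 0 -110 0 0"

```text
clock: 21.92
eef_pos: [481.9, 32.7, 222.1]
eef_rot: [[0.0, 1.0, -0.002], [1.0, -0.0, 0.0], [0.0, -0.002, -1.0]]
contact_force: [0.4, 0.8, -0.1]
width: 85.1
```

```bash
python3 - <<'E'
from look import *
s=look("o");st=env.get_state();print(st["eef_pos"],st["contact_force"],st["width"],s["xyz"])
t=look("p","side",1)
a=cv2.imread("pics/o.png"); b=t["color"][110:270,120:320,::-1]
b=cv2.resize(b,(400,320)); a=cv2.resize(a,(400,300))
cv2.imwrite("pics/op.png",np.hstack([cv2.copyMakeBorder(a,0,20,0,0,0),b]))
E
```

```text
[482.02252306  32.74687072 222.39137416] [-0.09094031  0.09790852  0.71829401] 85.06378944533182 [483.65836146 101.92070312 347.91292204]
```

View pics/op.png

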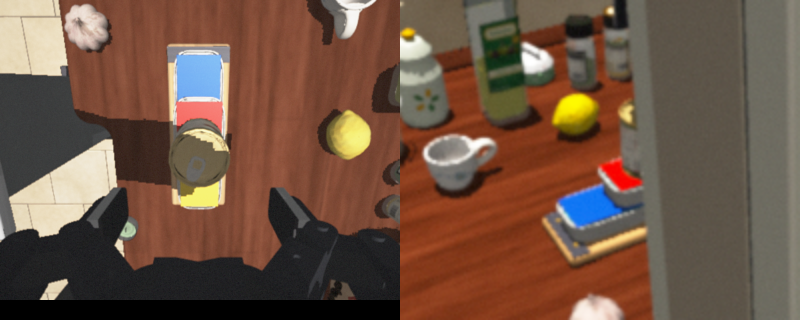

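```bash
python3 - <<'E'
from look import *
s=dict(np.load("pics/o.npz"))
a=s["color"][:,:,::-1][110:290,190:330];cv2.imwrite("pics/oc.png",cv2.resize(a,None,fx=3,fy=3))
E
```

```text
(no output)
```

View pics/oc.png

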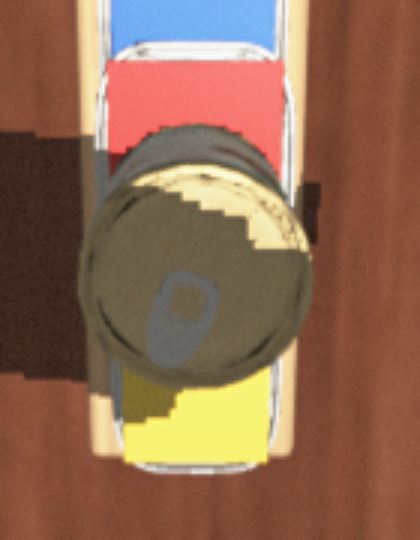

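```bash
python3 - <<'E'
from h import *
from cell import env
s=dict(np.load("pics/o.npz"));f=lambda p:np.array(p)/3+(190,110)
P=plane(s,f([(79,275),(312,275),(196,162),(196,386)]),141);print(P.round(1)[:,:2].tolist())
print("red far edge",plane(s,f([(108,61),(286,61)]),69).round(1)[:,:2].tolist())
print("yellow near edge",plane(s,f([(124,462),(268,462)]),41.5).round(1)[:,:2].tolist())
print(env.get_state()["joint_vel"].round(3)); env.finish_job()
E
```

```text
[[456.7, 35.5], [512.3, 35.5], [484.6, 62.9], [484.7, 6.7]]
red far edge [[458.3, 80.1], [512.0, 80.1]]
yellow near edge [[458.2, -70.2], [512.3, -70.1]]
[ 0.    -0.004  0.009  0.002 -0.    -0.   ]
the job is handed in; nothing more can be done
```

The stack is built and handed in at about 22 s of the 109 s allowed. Blue and yellow lie on the plank with blue at the banded end. Red bridges their joint, and the tomato tin stands on red. Distances below are along the plank from its middle, estimated at world (483.7, 33.7) mm:

| Tin | Measured position | Target |
|---|---|---|
| Blue | +53.5 mm | +54.5 mm |
| Yellow | −57 mm | −54.5 mm |
| Red | about 0 mm, square to the plank | 0 mm |
| Tomato | about 1.5 mm from red's centre, upright | red's centre |

- **Gap:** blue and yellow centres are about 110.5 mm apart, under the 122 mm limit.
- **Last look:** red and yellow had not shifted when the tomato tin was set down. The gripper is open, about 100 mm above the stack and touching nothing. No bystander was seen to move, but I did not measure them.
- **Disagreement:** triangulating with the two fixed cameras put the heights about 5–10 mm lower than the text. The wrist views and the contact heights while lowering agreed with the text (plank top at 14 mm), so I used those.
- **Not fully seen:** my last side view was partly blocked by the arm, so it shows only part of the stack.

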